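# Draw the blown fuse carrier

### The arm

A 6-joint arm with a two-finger parallel gripper is mounted at the origin on a cart in front of the work surface, level with it; the furniture and walls round the work are solid. World frame = base frame: x ahead of the robot, y to its left, z up, the work surface at z = 0. Lengths are in mm, angles in rad, forces in N, time in s.
With the tool pointing down it reaches from about 275 to 850 mm from the base axis. Payload 5.2 kg.
Tool frame: the origin (TCP) lies at the very end of the fingers, on their centre line; the grasp point (between the pads) lies 19 mm behind it; z points along the fingers, y is the direction in which the jaws open and shut (so a half turn about z gives the same grasp; the last joint's range is limited). The gripper opens to 85 mm and grips with 20 to 120 N. Pads are 22 mm wide; open, the fingers measure 114 mm over their backs; the gripper's body (76 mm by 85 mm) begins 54 mm behind the grasp point. The pads swing forward as they close: fully open they stand 13 mm farther back than shut.
Start: joints at [-1.528, 0.259, 1.535, -0, 1.348, -0.203], TCP at [133.854, -533.468, 231.31] pointing down, gripper open.
Joint ranges: [-3.14, 3.14], [-0.91, 2.08], [0.19, 2.58], [-1.22, 4.36], [0.22, 2.71], [-3.12, 3.12]. Speed limits (rad/s): [2.57, 2.57, 3.14, 3.14, 3.14, 3.14].

### API

Orientations are given as a unit quaternion [x, y, z, w].
In Python, from workcell import sense, read_camera, camera_params, finish_job, silhouettes, pinpoint gives the robot as it stands. The module is installed in compiled form; this text tells all that it offers.
- The arm moves only by the tool jog_arm, never from a script. Its argument "increments" is a list of rows, each an object with "dp": the shift along the world's x, y, z in m, a list of three; "roll": the turn about the world's z in degrees. A call has 1 to 5 rows; each row is the pose to reach, as a shift and turn from the pose commanded when the call began; what a row does not reach only later rows make up. A row lasts 1/8 s, in which the tool goes at most 62.5 mm and 10.7 degrees, less where a joint would pass 70% of its speed; a pose out of reach is approached as far as the arm can. A call with a gripper value outside its range is refused whole. "claw" is the finger opening in m, from 0 to 0.0854, set as the call begins (left out, the last holds). The fingers move at their own pace and stop on an object; "squeeze" is the grip in N (left out, the last holds). Time passes only in rows, so rows that repeat a pose let the fingers close. It gives the time, the measured TCP pose, the force and the opening at its end, in the units of the state.
- sense(): the state, without advancing time (a new reading comes with each control period).
- read_camera(name): name is "scene" or "top" or "wrist"; returns (picture, depth): 420x560x3 uint8, blue, green, red; 420x560 float32, mm along the optical axis (not along the pixel's ray), 0 where there is no reading.
- camera_params(name): a dict with "intrinsics" (3x3 intrinsics, pixels), "k1" (the pictures are not rectified: a ray, as slopes to the right and down, at radius r is drawn at 1 + k1 r^2 times it, then the intrinsics apply), "R" (3x3) and "t" (3): a world point X has camera coordinates R X + t. Camera axes: x right, y down, z forward; pixel columns grow to the right and rows downward; lengths in mm; the calibration is good to about 2 mm. A picture is of the moment at which its call begins: read the wrist's pose just before it. camera_params takes no time and is no camera call; for the wrist camera it gives the pose at the moment of the call.
- finish_job(): hands the job in, once; it reports no verdict.
Trained networks look in the newest picture that a camera, given by its name, has taken for a name from the list of things; names that differ only in an ending like _2 or _b are one class to them, and where a whole thing is asked for, a point or a joint stands for the part that bears it (a point fixed in the world has none). Each returns a list of dicts, best first, with "confidence" (0 to 1); they miss things now and then, are a little off and sometimes report something else, mostly with a low value. They report only what shows in the picture. A call takes as long as a camera call. They do not tell look-alikes from the thing itself.
- silhouettes(name, camera): "region" (420x560 bool, what is visible of it).
- pinpoint(name, camera): "xyz" ([x, y, z] in mm, in world coordinates, good to about 4 mm: a listed point, or the origin of a listed thing).
The state is a dict: "clock": time; "joints": joint angles; "joint_velocities": joint speeds; "joint_efforts": joint torques, N m; "tool_pos": TCP position; "ee_rot": TCP orientation; "wrist_force": force on the tool from outside, world axes, zero at the start; "moment": the same for the moment, N m; "opening": finger opening in mm.
Only numpy, scipy, OpenCV 4.12 (cv2) and the standard library are available. Lean on these libraries where they do the work, as an engineer would, in place of code of your own. Each camera call takes 0.05 s, during which the arm holds its last target. There are 200 camera calls.

### The job

One of the three indicator pins on the front step of the fuse block stands up: the fuse in the bay straight behind it has blown. Squeeze the two side tabs of that bay's fuse carrier together until they unlatch, draw the carrier straight up out of the block and finish while still holding it by the squeezed tabs, upright and still, with its foot at least 3 cm above the top of the block. Leave the other two carriers seated and the things round the block where they are.

Things in the scene. Friction and masses are not known exactly. Their poses are not given: they have to be found in the camera images.
- fuse_block: Grey fixed fuse block, 140 (x) x 216 (y) x 45 mm. Origin: centre of its underside; x to its rear, y left, z up. Deck (x -30 to +70 mm) 45 mm high with three bays at x = +20, y = +68, 0, -68 mm. Front step (x -70 to -30 mm) 22 mm high, with an indicator pin straight in front of each bay at x = -50 mm.
- carrier_1_grip (a point): Fuse carrier in the left bay (block y +68 mm), loose, black, 0.1 kg, 28 mm wide (y), 79 high. The point is midway between its two grey squeeze tabs (front and back side) and half-way up them; axes as the block's. Seated: 73 mm above the worktop, 28 above the deck; foot 63 mm below the point, 35 deep in the bay with 1.5 mm play; top 16 mm above it.
- carrier_1_front (a joint): Travel of the left carrier's front (-x) tab, 20 mm wide (y), 28 mm high, 42 mm over both tabs free, 30 squeezed. 0 = sprung out, its tooth hooked under the block; 0.006 m = squeezed fully in; tooth clear from 0.0045 m. Spring 2 N at 0, 5 N fully in; springs back when let go. With both tabs in, the carrier draws straight up.
- carrier_1_back (a joint): Travel of the left carrier's back (+x) tab, 20 mm wide (y), 28 mm high, 42 mm over both tabs free, 30 squeezed. 0 = sprung out, its tooth hooked under the block; 0.006 m = squeezed fully in; tooth clear from 0.0045 m. Spring 2 N at 0, 5 N fully in; springs back when let go. With both tabs in, the carrier draws straight up.
- carrier_2_grip (a point): Fuse carrier in the middle bay (block y +0 mm), loose, black, 0.1 kg, 28 mm wide (y), 79 high. The point is midway between its two grey squeeze tabs (front and back side) and half-way up them; axes as the block's. Seated: 73 mm above the worktop, 28 above the deck; foot 63 mm below the point, 35 deep in the bay with 1.5 mm play; top 16 mm above it.
- carrier_2_front (a joint): Travel of the middle carrier's front (-x) tab, 20 mm wide (y), 28 mm high, 42 mm over both tabs free, 30 squeezed. 0 = sprung out, its tooth hooked under the block; 0.006 m = squeezed fully in; tooth clear from 0.0045 m. Spring 2 N at 0, 5 N fully in; springs back when let go. With both tabs in, the carrier draws straight up.
- carrier_2_back (a joint): Travel of the middle carrier's back (+x) tab, 20 mm wide (y), 28 mm high, 42 mm over both tabs free, 30 squeezed. 0 = sprung out, its tooth hooked under the block; 0.006 m = squeezed fully in; tooth clear from 0.0045 m. Spring 2 N at 0, 5 N fully in; springs back when let go. With both tabs in, the carrier draws straight up.
- carrier_3_grip (a point): Fuse carrier in the right bay (block y -68 mm), loose, black, 0.1 kg, 28 mm wide (y), 79 high. The point is midway between its two grey squeeze tabs (front and back side) and half-way up them; axes as the block's. Seated: 73 mm above the worktop, 28 above the deck; foot 63 mm below the point, 35 deep in the bay with 1.5 mm play; top 16 mm above it.
- carrier_3_front (a joint): Travel of the right carrier's front (-x) tab, 20 mm wide (y), 28 mm high, 42 mm over both tabs free, 30 squeezed. 0 = sprung out, its tooth hooked under the block; 0.006 m = squeezed fully in; tooth clear from 0.0045 m. Spring 2 N at 0, 5 N fully in; springs back when let go. With both tabs in, the carrier draws straight up.
- carrier_3_back (a joint): Travel of the right carrier's back (+x) tab, 20 mm wide (y), 28 mm high, 42 mm over both tabs free, 30 squeezed. 0 = sprung out, its tooth hooked under the block; 0.006 m = squeezed fully in; tooth clear from 0.0045 m. Spring 2 N at 0, 5 N fully in; springs back when let go. With both tabs in, the carrier draws straight up.
- pin_a_top (a point): Centre of the top of one of three fixed steel indicator pins, 12 mm thick, on the block's front step, 70 mm in front of a bay's centre. One stands 26 mm above the step (top 48 mm above the worktop): the fuse in the bay behind it has blown. The other two stand 4 mm above it (top 26 mm). Which pin is before which bay changes.
- pin_b_top (a point): Centre of the top of one of three fixed steel indicator pins, 12 mm thick, on the block's front step, 70 mm in front of a bay's centre. One stands 26 mm above the step (top 48 mm above the worktop): the fuse in the bay behind it has blown. The other two stand 4 mm above it (top 26 mm). Which pin is before which bay changes.
- pin_c_top (a point): Centre of the top of one of three fixed steel indicator pins, 12 mm thick, on the block's front step, 70 mm in front of a bay's centre. One stands 26 mm above the step (top 48 mm above the worktop): the fuse in the bay behind it has blown. The other two stand 4 mm above it (top 26 mm). Which pin is before which bay changes.
- loupe_mid (a point): Centre of a loose black loupe, 45 mm across, 28 mm high, to the left of the block. Bystander.
- bit_box_mid (a point): Centre of a loose green box, 55 x 85 x 24 mm, to the right of the block. Bystander.
- cutters_mid (a point): Centre of loose black-handled side cutters, 46 x 100 x 11 mm, behind the block. Bystander.
Not all that is in view belongs to the job. Leave any blue look-alike of the part that bears carrier_1_grip alone.

How it is judged:
By the outcome, as a careful person would: the job done as asked, in the order asked, and still so for the second after the job is handed in, while the arm keeps its last pose, push and grip.
It also fails if it takes over 32 s, if anything falls off the work surface, if the arm or the gripper's body presses on something with over 40 N, if the wrist force passes 120 N, or if a joint passes its speed limit or range.

## Working session

There is one attempt and no reset: what is moved stays moved. The work goes in short steps, Python scripts to look and compute and a tool call to move; the robot and the scene stay as the last step left them, time stands still between calls to the robot, and variables do not carry over. Pictures are saved under pics/ and viewed, about 8 in all and at most 12, crops included, and the job is handed in when it is done.

Besides the shell and the picture viewer there is one more tool, called after "Emit:" by a JSON object that holds its "method" and its "body". jog_arm: Moves the arm, as the interface text tells. Its arguments: {"type":"object","properties":{"increments":{"type":"array"},"claw":{"type":"number"},"squeeze":{"type":"number"}},"required":["increments"]}

```bash
mkdir -p pics
cat > h.py <<'E'
import numpy as np, cv2
from workcell import *
E
python3 - <<'E'
from h import *
s=sense(); print(s['clock'],s['tool_pos'],s['ee_rot'],s['opening'])
for c in ['scene','top']:
    im,d=read_camera(c); cv2.imwrite(f'pics/{c}0.png',im); np.save(f'{c}0.npy',d)
    for n in ['fuse_block','carrier_1_grip','pin_a_top','loupe_mid','bit_box_mid','cutters_mid']:
        for r in pinpoint(n,c): print(c,n,np.round(r['xyz']),round(r['confidence'],2))
print(sense()['clock'])
E
```

```text
0.0 [ 133.8066506  -532.93831122  230.46747948] [ 9.92455891e-01  1.22598783e-01  4.73981128e-05 -9.16919813e-04] 85.81312328923605
scene fuse_block [ 482. -312.   -2.] 0.63
scene carrier_1_grip [ 536. -117.   62.] 0.93
scene carrier_1_grip [ 498. -244.   70.] 0.61
scene loupe_mid [ 447. -164.   15.] 0.82
scene bit_box_mid [ 486. -494.   11.] 0.85
scene bit_box_mid [ 445. -161.   18.] 0.32
scene bit_box_mid [ 443. -387.   26.] 0.25
scene cutters_mid [ 598. -277.    3.] 0.59
top fuse_block [ 484. -319.    0.] 0.87
top carrier_1_grip [ 494. -248.   77.] 0.77
top carrier_1_grip [ 534. -119.   64.] 0.57
top pin_a_top [ 434. -321.   46.] 0.49
top loupe_mid [ 446. -160.   18.] 0.5
top bit_box_mid [ 489. -496.   16.] 0.66
top bit_box_mid [ 505. -315.   75.] 0.2
top cutters_mid [ 597. -274.    5.] 0.74
0.7
```

View pics/scene0.png

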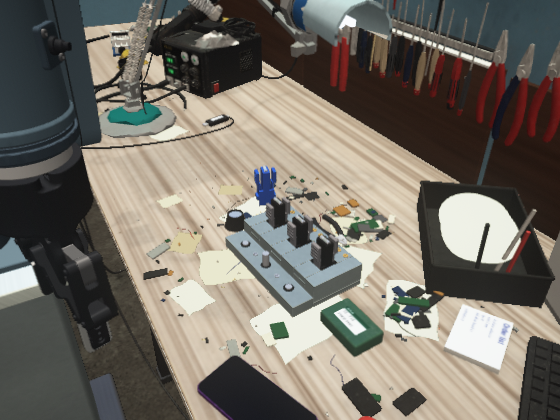

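View pics/top0.png

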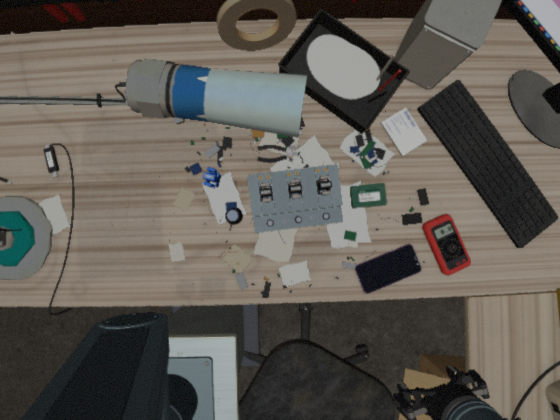

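The scene view shows the middle pin, at (265,258), standing tall; the pins at (245,243) and (288,287) are low. Three black carriers stand at (276,212), (299,230) and (322,248). The blue look-alike is at (265,185) and must be left alone. In the top view the carriers are at (265,190), (295,187) and (325,184). Next I'll confirm with a crop and measure.

```bash
cat >> h.py <<'E'
def cloud(d,p):
    K=np.array(p['intrinsics']);h,w=d.shape
    v,u=np.mgrid[:h,:w]
    q=cv2.undistortPoints(np.stack([u,v],-1).reshape(-1,1,2).astype(np.float64),K,np.array([p['k1'],0,0,0.])).reshape(h,w,2)
    X=np.dstack([q[...,0]*d,q[...,1]*d,d])
    return (X-np.array(p['t']))@np.array(p['R'])
E
python3 - <<'E'
from h import *
im=cv2.imread('pics/scene0.png')
cv2.imwrite('pics/crop1.png',cv2.resize(im[150:320,210:380],None,fx=3.5,fy=3.5,interpolation=cv2.INTER_CUBIC))
for c in ['scene','top']:
    d=np.load(c+'0.npy');P=cloud(d,camera_params(c));x,y,z=P[...,0],P[...,1],P[...,2]
    box=(d>0)&(x>380)&(x<580)&(y>-440)&(y<-190)
    deck=box&(abs(z-45)<6); step=box&(abs(z-22)<5); hi=box&(z>78)&(z<100)
    for n,m in [('deck',deck),('step',step)]:
        print(c,n,m.sum(),cv2.minAreaRect(P[m][:,:2].astype(np.float32)),np.median(P[m][:,2]))
    N,L=cv2.connectedComponents(hi.astype(np.uint8))
    for i in range(1,N):
        if (L==i).sum()>8: q=P[L==i]; print(c,'hi',len(q),q.mean(0).round(1),cv2.minAreaRect(q[:,:2].astype(np.float32)))
    big=(d>0)&(x>350)&(x<650)&(y>-500)&(y<-100)&(z>110)
    print(c,'overhead',big.sum(),P[big].min(0) if big.any() else '',P[big].max(0) if big.any() else '')
E
```

```text
scene deck 3239 ((490.11151123046875, -317.4272766113281), (127.08087158203125, 217.08529663085938), 5.483767509460449) 43.43739777371731
scene step 2436 ((481.55047607421875, -318.0284423828125), (140.03778076171875, 218.8029022216797), 5.362065315246582) 20.643724551160858
scene hi 215 [ 494.1 -251.6   84.5] ((495.97723388671875, -248.6220245361328), (28.678064346313477, 42.49479675292969), 87.82252502441406)
scene hi 251 [ 500.4 -318.9   84.6] ((501.8817443847656, -316.8013000488281), (41.7264404296875, 28.560144424438477), 4.255696773529053)
scene hi 298 [ 506.6 -386.1   84.6] ((508.3389587402344, -384.2163391113281), (43.31436538696289, 28.914569854736328), 2.85937237739563)
scene overhead 3606 [ 554.33257773 -325.32219604  291.48566659] [ 649.9739854  -100.4845791   426.58029741]
top deck 3218 ((489.0082092285156, -316.9727783203125), (124.11082458496094, 216.3526611328125), 5.275599956512451) 45.81595481947664
top step 1451 ((463.46429443359375, -319.36968994140625), (105.19542694091797, 216.03656005859375), 5.335138320922852) 22.916424647382353
top hi 31 [ 524.2 -381.1   86.7
[... 585 characters left out ...]
14.812482833862305, 27.687015533447266), 6.368942737579346)
top hi 85 [ 494.  -248.    89.8] ((494.365478515625, -247.873046875), (14.641164779663086, 27.36311912536621), 4.90636682510376)
top hi 31 [ 489.4 -385.2   87.3] ((489.7091979980469, -384.719482421875), (6.749279022216797, 18.360074996948242), 0.40655046701431274)
top hi 31 [ 482.9 -316.7   87.1] ((482.76312255859375, -316.77978515625), (18.054412841796875, 6.789206504821777), 89.83770751953125)
top hi 30 [ 476.5 -249.5   86.6] ((476.71624755859375, -249.2142333984375), (7.030832290649414, 18.676172256469727), 5.959840297698975)
top overhead 8137 [ 553.44560843 -322.46836469  295.20374258] [ 649.97714388 -100.05532142  429.37170748]
```

View pics/crop1.png

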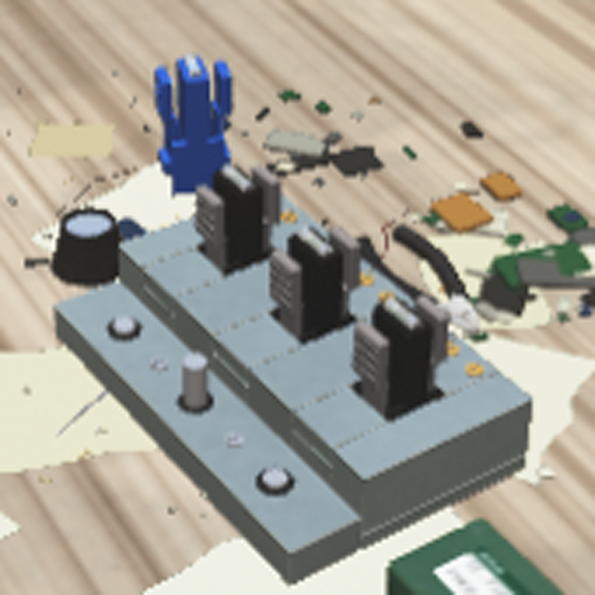

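The crop confirms it. The three candidates are the left (276,212), middle (299,230) and right (322,248) carriers, plus the blue look-alike at (265,185), which is out. Only the middle pin is tall, so it is the middle carrier, at about (500.5, -316) with block yaw about 5.3°. Before moving, I'll check clearance to the lamp above.

Run:
```python
from h import *
for c in ['scene','top']:
    d=np.load(c+'0.npy');P=cloud(d,camera_params(c))[d>0]
    r=np.hypot(P[:,0]-500.5,P[:,1]+316)
    for lo in range(100,700,50):
        m=(P[:,2]>lo)&(P[:,2]<=lo+50)&(r<200)
        if m.sum()>3: i=np.argmin(np.where(m,r,1e9)); print(c,lo,m.sum(),r[i].round(),P[i].round())
p=camera_params('wrist');R=np.array(p['R']);t=np.array(p['t']);print('wristcam',-R.T@t,R[2])
```

```text
scene 350 2061 54.0 [ 554. -310.  380.]
scene 400 950 59.0 [ 559. -309.  402.]
top 350 970 54.0 [ 553. -307.  390.]
top 400 5963 57.0 [ 557. -307.  401.]
top 450 1142 179.0 [ 674. -274.  451.]
top 500 503 177.0 [ 670. -365.  541.]
wristcam [ 203.07718954 -516.80419072  375.25454174] [-0.27144881 -0.06839331 -0.96001974]
```

Run:
```python
from h import *
for c in ['scene','top']:
    d=np.load(c+'0.npy');P=cloud(d,camera_params(c))[d>0]
    Q=P-np.array([133.8,-533,231.]); 
    a=-1.528; f=np.array([np.cos(a),np.sin(a)]);l=np.array([-f[1],f[0]])
    F=Q[:,:2]@f;L=Q[:,:2]@l
    for lo in range(-20,600,40):
        m=(Q[:,2]>lo)&(Q[:,2]<=lo+40)&(abs(F)<150)&(abs(L)<180)
        if m.sum()>5: print(c,lo,m.sum(),'fwd',np.percentile(F[m],[1,99]).round(),'lat',np.percentile(L[m],[1,99]).round())
im=cv2.imread('pics/scene0.png');im2=cv2.imread('pics/top0.png')
cv2.imwrite('pics/rob.png',np.hstack([cv2.resize(im[0:420,0:130],None,fx=1.4,fy=1.4),cv2.resize(im2[350:420,380:520],None,fx=4,fy=4)[:588].copy() if 0 else cv2.copyMakeBorder(cv2.resize(im2[340:420,370:520],None,fx=4,fy=4),0,588-320,0,0,0)]))
```

```text
scene -20 211 fwd [-44.  55.] lat [-19.  21.]
scene 20 942 fwd [-45.  73.] lat [-20.  21.]
scene 60 2880 fwd [-31.  75.] lat [-22.  27.]
scene 100 3879 fwd [-2. 70.] lat [-27.  35.]
scene 140 4997 fwd [ 6. 39.] lat [-24.  36.]
scene 180 4218 fwd [10. 41.] lat [-13.  39.]
scene 220 4393 fwd [14. 40.] lat [-4. 41.]
scene 260 2055 fwd [13. 39.] lat [ 7. 38.]
top -20 11 fwd [-48.  45.] lat [-1. 16.]
top 20 211 fwd [-55.  59.] lat [-12.  22.]
top 60 861 fwd [-71.  69.] lat [-25.  27.]
top 100 861 fwd [-67.  66.] lat [-20.  37.]
top 140 865 fwd [-36.  22.] lat [-3. 38.]
top 180 566 fwd [-33.  29.] lat [18. 40.]
top 220 299 fwd [-21.  31.] lat [30. 42.]
```

View pics/rob.png

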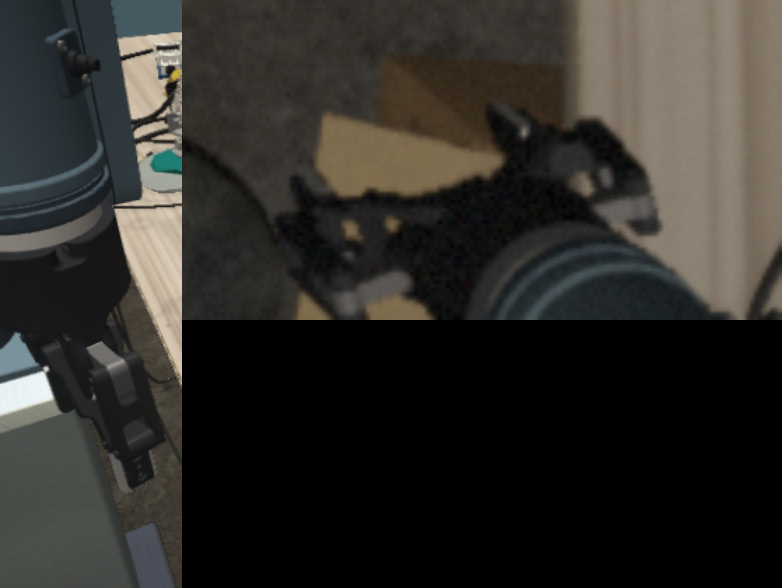

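The lamp edge is about 54 mm from the tool axis, at z 350 and up, and the wrist radius is about 42 mm. I'll approach low from the robot's side.

Emit:
{"method": "jog_arm", "body": {"increments": [{"dp": [0.04, 0.025, -0.011], "roll": 10}, {"dp": [0.08, 0.05, -0.022], "roll": 20}, {"dp": [0.12, 0.075, -0.034], "roll": 30}, {"dp": [0.16, 0.1, -0.045], "roll": 40}, {"dp": [0.2, 0.125, -0.056], "roll": 50}], "claw": 0.085, "squeeze": 30}}

```text
clock: 1.32
tool_pos: [335.1, -407.7, 175.1]
ee_rot: [0.846, 0.533, -0.0, 0.0]
wrist_force: [1.0, -0.3, -0.1]
opening: 85.1
```

Emit:
{"method": "jog_arm", "body": {"increments": [{"dp": [0.035, 0.02, -0.01], "roll": 8}, {"dp": [0.07, 0.045, -0.02], "roll": 16}, {"dp": [0.1, 0.07, -0.03], "roll": 24}, {"dp": [0.125, 0.088, -0.035], "roll": 31.3}, {"dp": [0.125, 0.088, -0.035], "roll": 31.3}]}}

```text
clock: 1.95
tool_pos: [460.1, -318.9, 139.8]
ee_rot: [0.672, 0.741, 0.0, -0.0]
wrist_force: [-0.5, -0.4, 0.1]
opening: 85.1
```

Run:
```python
from h import *
s=sense(); print(s['clock'],s['tool_pos'],s['ee_rot'],s['joints'],s['joint_efforts'])
p=camera_params('wrist');im,d=read_camera('wrist');cv2.imwrite('pics/w1.png',im)
P=cloud(d,p)
for r in pinpoint('carrier_2_grip','wrist'): print(r)
x,y,z=P[...,0],P[...,1],P[...,2]
hi=((d>0)&(x>440)&(x<560)&(y>-420)&(y<-200)&(z>78)&(z<100)).astype(np.uint8)
N,L=cv2.connectedComponents(hi)
for i in range(1,N):
    if (L==i).sum()>60: q=P[L==i]; print('hi',len(q),q.mean(0).round(1),cv2.minAreaRect(q[:,:2].astype(np.float32)),np.argwhere(L==i).mean(0))
im,d=read_camera('scene');cv2.imwrite('pics/s1.png',im)
```

```text
1.95 [ 460.06104207 -318.85804416  139.79667291] [ 6.71890560e-01  7.40650299e-01  2.05021699e-04 -4.10714881e-04] [-8.05552029e-01  3.53314599e-01  1.63874750e+00  3.86243716e-04
  1.15037826e+00 -9.02989138e-01] [  1.23504415 -46.98326111 -26.38927102   0.28461833  -0.05934366
  -0.35131915]
{'xyz': [500.1, -316.9, 72.3], 'confidence': 0.6}
{'xyz': [496.4, -244.2, 71.1], 'confidence': 0.52}
hi 1687 [ 494.4 -247.2   90.3] ((495.5912170410156, -247.2533416748047), (15.537105560302734, 27.82070541381836), 5.3982696533203125) [111.90160047 357.96028453]
hi 581 [ 477.4 -248.9   87.2] ((477.97119140625, -249.02365112304688), (7.84398889541626, 19.693758010864258), 5.344354629516602) [111.7383821  324.47332186]
hi 638 [ 511.9 -245.6   86.6] ((512.8696899414062, -245.66070556640625), (7.873673915863037, 19.775203704833984), 4.103010654449463) [112.61442006 389.19905956]
hi 1446 [ 500.5 -312.8   89.7] ((501.9011535644531, -314.52435302734375), (15.767635345458984, 28.42326545715332), 5.668446063995361) [231.54356846 350.64315353]
hi 497 [ 483.5 -315.1   86.7] ((484.0315856933594, -316.0664978027344), (7.620177268981934, 19.902450561523438), 7.102076053619385) [230.89939638 319.98189135]
hi 542 [ 518.3 -312.    86.4] ((519.3812866210938, -312.8935241699219), (7.727228164672852, 19.950300216674805), 5.673669338226318) [231.04797048 379.94280443]
hi 1168 [ 506.9 -378.7   89.1] ((508.3773498535156, -381.8501892089844), (15.519314765930176, 28.428627014160156), 5.415150165557861) [330.82705479 344.03082192]
hi 449 [ 524.5 -378.7   86. ] ((525.41455078125, -380.52459716796875), (8.005846977233887, 20.12526512145996), 3.2947800159454346) [329.98886414 370.28285078]
hi 420 [ 490.  -381.9   86.3] ((490.4542541503906, -383.7235412597656), (7.6979546546936035, 20.855846405029297), 4.79625940322876) [330.63333333 316.26428571]
```

View pics/s1.png

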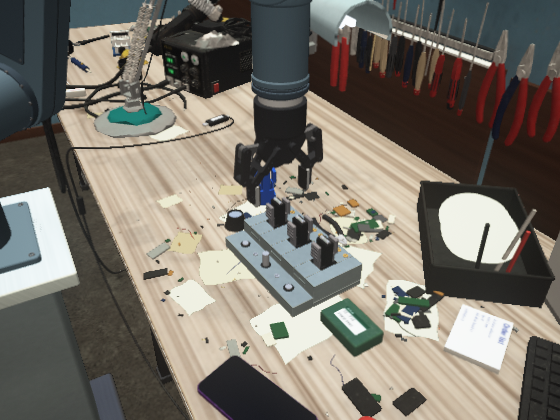

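View pics/w1.png

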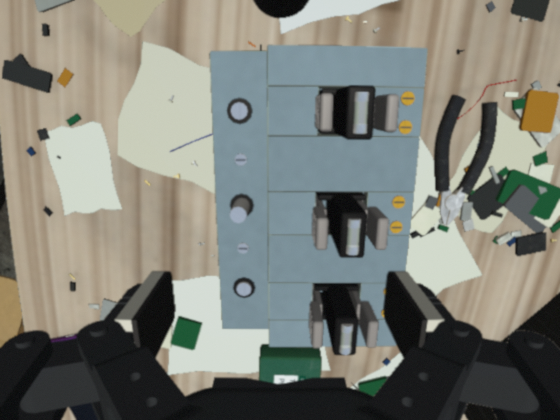

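The pictures show the gripper at (275,150), clear of the lamp shade. The wrist view shows the tall pin at (240,207) in front of the middle carrier at (350,230). The tabs' midpoint is about (501, -315.5), yaw 5.4°.

Emit:
{"method": "jog_arm", "body": {"increments": [{"dp": [0.02, 0.002, 0], "roll": -0.2}, {"dp": [0.041, 0.0034, -0.01], "roll": -0.2}, {"dp": [0.041, 0.0034, -0.03], "roll": -0.2}, {"dp": [0.041, 0.0034, -0.03], "roll": -0.2}]}}

```text
clock: 2.6
tool_pos: [498.3, -317.2, 109.1]
ee_rot: [0.675, 0.738, -0.0, -0.002]
wrist_force: [-0.6, 0.4, -0.3]
opening: 85.0
```

Run:
```python
from h import *
s=sense(); print(s['clock'],s['tool_pos'],s['joint_efforts'],s['wrist_force'])
p=camera_params('wrist');im,d=read_camera('wrist');cv2.imwrite('pics/w2.png',im)
P=cloud(d,p)
x,y,z=P[...,0],P[...,1],P[...,2]
hi=((d>0)&(x>440)&(x<560)&(y>-345)&(y<-285)&(z>70)&(z<100)).astype(np.uint8)
N,L=cv2.connectedComponents(hi)
for i in range(1,N):
    if (L==i).sum()>60: q=P[L==i]; print('hi',len(q),q.mean(0).round(1),cv2.minAreaRect(q[:,:2].astype(np.float32)),np.argwhere(L==i).mean(0))
```

```text
2.6 [ 498.27387659 -317.1990192   109.05301385] [ 2.04676967e-01 -5.07995832e+01 -2.57216549e+01  2.37995671e-02
 -2.84847384e-01  8.43763235e-03] [-0.64514278  0.38606901 -0.30000359]
hi 1928 [ 501.4 -311.5   89.2] ((501.61865234375, -314.6266174316406), (15.061603546142578, 28.532936096191406), 4.846893310546875) [246.18983402 286.29253112]
hi 709 [ 484.7 -314.2   85.4] ((484.5509033203125, -315.9595031738281), (7.454582214355469, 20.17327117919922), 6.16639518737793) [245.59379408 252.22002821]
hi 764 [ 518.4 -310.9   84.9] ((519.3318481445312, -312.626708984375), (7.640909671783447, 19.944171905517578), 5.582422256469727) [244.72774869 320.5065445 ]
```

View pics/w2.png

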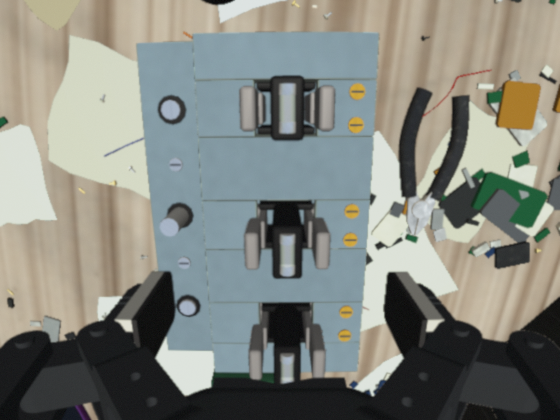

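The wrist view has the middle carrier at (287,245), midway between the fingers. The TCP reads 2.8 mm short of the commanded x, so I'll check whether it settles or is blocked.

Emit:
{"method": "jog_arm", "body": {"increments": [{"dp": [0, 0, 0], "roll": 0}, {"dp": [0, 0, 0], "roll": 0}]}}

```text
clock: 2.9
tool_pos: [499.9, -317.7, 111.3]
ee_rot: [0.675, 0.738, -0.0, 0.001]
wrist_force: [-0.5, -1.4, -0.7]
opening: 84.8
```

Run:
```python
from h import *
s=sense(); print(s)
im,d=read_camera('scene');P=cloud(d,camera_params('scene'))
cv2.imwrite('pics/s2.png',cv2.resize(im[0:230,180:420],None,fx=2.5,fy=2.5))
```

```text
{'clock': 2.9, 'joints': array([-7.54230811e-01,  4.34606551e-01,  1.59031451e+00, -3.80440138e-05,
        1.11507184e+00, -8.43949443e-01]), 'joint_velocities': array([ 0.00367449,  0.00303533,  0.00395295,  0.00078002, -0.00202352,
       -0.00037691]), 'joint_efforts': array([-7.88290682e-02, -5.11384892e+01, -2.57268709e+01, -5.59772569e-03,
       -9.39809870e-04,  1.51132372e-03]), 'tool_pos': array([ 499.94918229, -317.70299353,  111.28984604]), 'ee_rot': array([ 6.74679350e-01,  7.38110516e-01, -2.80373215e-05,  7.99569590e-04]), 'wrist_force': array([-0.5224751 , -1.43941552, -0.69342252]), 'moment': array([ 0.01034735, -0.01475729,  0.01658573]), 'opening': 84.83297104497674}
```

View pics/s2.png

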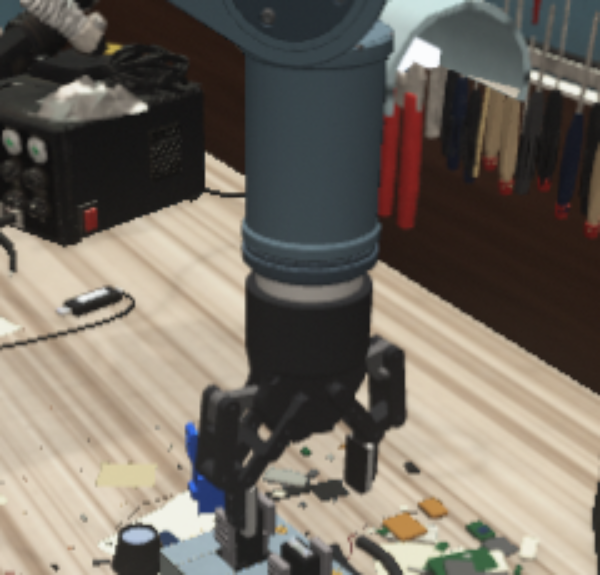

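The picture shows the wrist housing with its upper right edge at (390,40) in the crop, in front of the lamp shade at (450,50). The reading noise is about 1 mm and the efforts look unblocked. I'll check the housing-to-lamp gap in 3D before going down.

Run:
```python
from h import *
from scipy.spatial import cKDTree
def pc(c,d): return cloud(d,camera_params(c))[d>0]
box=lambda P:P[(P[:,2]>250)&(P[:,2]<600)&(P[:,0]>380)&(P[:,0]<720)&(P[:,1]>-420)&(P[:,1]<-80)]
l=[box(pc(c,np.load(c+'0.npy'))) for c in ['scene','top']]; lamp=np.vstack(l)
r=[]
for c in ['scene','top']:
    im,d=read_camera(c); d0=np.load(c+'0.npy'); d=np.where((d>0)&((d0==0)|(d<d0-15)),d,0); r.append(box(pc(c,d)))
rob=np.vstack(r)
for lo in range(250,600,25):
    m=(rob[:,2]>lo)&(rob[:,2]<=lo+25); k=(lamp[:,2]>lo)&(lamp[:,2]<=lo+25)
    print(lo,m.sum(),rob[m][:,:2].max(0).round() if m.any() else '',rob[m][:,:2].min(0).round() if m.any() else '', 'lamp',k.sum(),lamp[k].min(0).round() if k.any() else '')
T=cKDTree(lamp)
for dz in range(0,70,10):
    dd,i=T.query(rob+[1.4,2,-dz]); j=dd.argmin(); print('down',dz,dd[j].round(1),rob[j].round(),lamp[i[j]].round())
```

```text
250 817 [ 530. -285.] [ 462. -358.] lamp 0 
275 778 [ 536. -290.] [ 462. -357.] lamp 83 [ 600. -120.  291.]
300 1031 [ 603. -117.] [ 460. -360.] lamp 434 [ 598. -122.  300.]
325 972 [ 529. -282.] [ 461. -358.] lamp 175 [ 599. -135.  325.]
350 1030 [ 642. -284.] [ 461. -358.] lamp 690 [ 554. -325.  350.]
375 1098 [683. -91.] [ 461. -358.] lamp 3102 [ 553. -324.  375.]
400 1069 [666. -80.] [ 444. -375.] lamp 8372 [ 557. -322.  400.]
425 1420 [ 665. -229.] [ 416. -391.] lamp 962 [ 582. -317.  425.]
450 317 [ 679. -213.] [ 393. -391.] lamp 717 [ 665. -304.  450.]
475 2271 [ 690. -184.] [ 381. -390.] lamp 612 [ 668. -304.  475.]
500 4683 [ 690. -185.] [ 380. -382.] lamp 781 [ 675. -297.  500.]
525 1939 [ 526. -188.] [ 380. -349.] lamp 7 [ 670. -366.  536.]
550 1948 [ 486. -139.] [ 380. -311.] lamp 0 
575 3250 [ 448. -145.] [ 380. -243.] lamp 0 
down 0 0.5 [ 690. -288.  507.] [ 691. -286.  507.]
down 10 1.2 [ 592. -120.  391.] [ 594. -117.  381.]
down 20 1.4 [ 592. -120.  391.] [ 593. -119.  371.]
down 30 0.6 [ 647. -254.  398.] [ 649. -252.  368.]
down 40 1.7 [ 553. -305.  429.] [ 554. -304.  388.]
down 50 0.6 [ 553. -305.  429.] [ 555. -303.  379.]
down 60 0.8 [ 569. -310.  478.] [ 570. -307.  417.]
```

```bash
cat > lamp.py <<'E'
from h import *
from scipy.spatial import cKDTree
def get(dz_list=range(0,70,10),shift=(1.4,2)):
    k=np.ones((3,3),np.uint8)
    L=[];R=[]
    for c in ['scene','top']:
        p=camera_params(c);d0=np.load(c+'0.npy');P0=cloud(d0,p)
        im,d=read_camera(c);P=cloud(d,p)
        inb=lambda P:(P[...,2]>250)&(P[...,2]<620)&(P[...,0]>380)&(P[...,0]<720)&(P[...,1]>-420)&(P[...,1]<-80)
        m=((d>0)&((d0==0)|(d<d0-40))&(P[...,2]>100)).astype(np.uint8)
        n,lab,st,_=cv2.connectedComponentsWithStats(cv2.morphologyEx(m,cv2.MORPH_OPEN,k))
        m=lab==1+st[1:,4].argmax()
        R.append(P[m&inb(P)]); L.append(P0[inb(P0)&(d0>0)&(P0[...,0]>545)])
        print(c,m.sum(),len(R[-1]),len(L[-1]))
    return np.vstack(L),np.vstack(R)
E
python3 - <<'E'
from lamp import *
lamp,rob=get()
np.savez('lr.npz',lamp=lamp,rob=rob)
f=np.array([np.cos(-.754),np.sin(-.754)]);l=np.array([-f[1],f[0]])
for lo in range(250,620,25):
    q=rob[(rob[:,2]>lo)&(rob[:,2]<=lo+25)]
    k=lamp[(lamp[:,2]>lo)&(lamp[:,2]<=lo+25)]
    if len(q): print(lo,len(q),'max x',q[q[:,0].argmax()].round(),'F',((q[:,:2]-[500,-317])@f).min().round(),((q[:,:2]-[500,-317])@f).max().round(),'L',((q[:,:2]-[500,-317])@l).min().round(),((q[:,:2]-[500,-317])@l).max().round(),'lamp',len(k),k[k[:,0].argmin()].round() if len(k) else '')
T=cKDTree(lamp)
for dz in range(0,70,10):
    dd,i=T.query(rob+[1.4,2,-dz]); j=dd.argmin(); print('down',dz,dd[j].round(1),rob[j].round(),lamp[i[j]].round())
E
```

```text
scene 11456 7996 3945
top 44066 15578 11990
250 812 max x [ 532. -339.  271.] F -37.0 39.0 L -40.0 15.0 lamp 0 
275 783 max x [ 536. -331.  283.] F -35.0 40.0 L -40.0 18.0 lamp 83 [ 600. -110.  299.]
300 1030 max x [ 534. -338.  319.] F -39.0 41.0 L -42.0 23.0 lamp 434 [ 598. -107.  311.]
325 967 max x [ 530. -341.  345.] F -37.0 39.0 L -40.0 18.0 lamp 175 [ 599. -107.  349.]
350 1036 max x [ 531. -339.  365.] F -37.0 39.0 L -40.0 14.0 lamp 690 [ 554. -308.  369.]
375 1088 max x [ 531. -341.  391.] F -37.0 39.0 L -41.0 4.0 lamp 3102 [ 553. -307.  390.]
400 1020 max x [ 540. -318.  423.] F -40.0 42.0 L -62.0 26.0 lamp 8372 [ 557. -307.  401.]
425 1421 max x [ 500. -260.  443.] F -60.0 44.0 L -66.0 42.0 lamp 962 [ 582. -309.  425.]
450 316 max x [ 561. -317.  463.] F -111.0 45.0 L -64.0 42.0 lamp 717 [ 665. -218.  451.]
475 2310 max x [ 568. -307.  483.] F -150.0 45.0 L -64.0 60.0 lamp 612 [ 668. -206.  476.]
500 4630 max x [ 561. -295.  500.] F -148.0 33.0 L -63.0 58.0 lamp 781 [ 675. -213.  500.]
525 1918 max x [ 526. -264.  525.] F -145.0 -15.0 L -61.0 58.0 lamp 7 [ 670. -365.  541.]
550 1955 max x [ 488. -229.  550.] F -199.0 -69.0 L -61.0 59.0 lamp 0 
575 3229 max x [ 448. -189.  575.] F -193.0 -124.0 L -28.0 59.0 lamp 0 
600 1059 max x [ 396. -164.  601.] F -209.0 -161.0 L -4.0 52.0 lamp 0 
down 0 25.8 [ 540. -318.  423.] [ 562. -308.  410.]
down 10 22.0 [ 540. -318.  423.] [ 559. -309.  402.]
down 20 18.1 [ 540. -318.  423.] [ 556. -307.  399.]
down 30 15.5 [ 540. -318.  423.] [ 553. -307.  390.]
down 40 10.3 [ 561. -317.  463.] [ 569. -309.  417.]
down 50 6.9 [ 561. -317.  463.] [ 563. -310.  409.]
down 60 4.7 [ 565. -312.  481.] [ 569. -309.  417.]
```

Run:
```python
from h import *
z=np.load('lr.npz');lamp,rob=z['lamp'],z['rob']
f=np.array([np.cos(-.754),np.sin(-.754)]);l=np.array([-f[1],f[0]])
F=(rob[:,:2]-[499.9,-317.1])@f;L=(rob[:,:2]-[499.9,-317.1])@l
# fit cylinder profile from upper/visible points
m=(F>10)&(rob[:,2]>470)
from scipy.optimize import least_squares
for a,b in [(-60,-20),(-20,20),(20,40),(40,50),(50,55),(55,65)]:
    q=m&(L>a)&(L<b)
    print(a,b,q.sum(), end=' ')
    if q.sum()>30:
        s=least_squares(lambda p:np.hypot(F[q]-p[0],rob[q,2]-p[1])-p[2],[0,475,45],loss='soft_l1'); print(s.x.round(1),np.abs(s.fun).mean().round(2))
    else: print()
lp=lamp[lamp[:,2]<440]
for tz in [54,58,62,66,70,74]:
  out=[]
  for sx,sy in [(1.4,2),(0,-3)]:
    for Lm,r in [(60,45),(55,45)]:
        c=475+tz-110.3
        Fl=(lp[:,:2]-[499.9+sx,-317.1+sy])@f;Ll=(lp[:,:2]-[499.9+sx,-317.1+sy])@l
        a=np.hypot(Fl,lp[:,2]-c)-r;b=np.abs(Ll)-Lm
        sd=np.where((a<0)&(b<0),np.maximum(a,b),np.hypot(a.clip(0),b.clip(0)))
        out.append((sd.min().round(1),int((sd<0).sum())))
  print(tz,out)
```

```text
-60 -20 711 [ -2.3 465.3  45.7] 2.31
-20 20 674 [4.000e-01 4.656e+02 4.260e+01] 0.45
20 40 323 [  0.7 465.6  42.3] 0.47
40 50 213 [2.000e-01 4.676e+02 4.450e+01] 2.03
50 55 91 [ -1.5 464.   48.9] 0.38
55 65 59 [ -7.3 456.3  57.9] 0.9
54 [(np.float64(-9.6), 368), (np.float64(-7.8), 242), (np.float64(-8.9), 290), (np.float64(-6.8), 152)]
58 [(np.float64(-7.9), 309), (np.float64(-6.4), 196), (np.float64(-8.2), 257), (np.float64(-6.0), 129)]
62 [(np.float64(-5.9), 245), (np.float64(-5.0), 142), (np.float64(-6.8), 203), (np.float64(-4.2), 91)]
66 [(np.float64(-4.4), 160), (np.float64(-2.9), 75), (np.float64(-4.1), 139), (np.float64(-3.2), 49)]
70 [(np.float64(-2.7), 74), (np.float64(-1.3), 18), (np.float64(-2.4), 68), (np.float64(-1.1), 13)]
74 [(np.float64(-0.9), 8), (np.float64(0.7), 0), (np.float64(-1.2), 11), (np.float64(1.0), 0)]
```

The wrist-joint housing may pass within millimetres of the lamp shade. I'll grasp high on the tabs and descend in small probing steps, watching the joint efforts.

Emit:
{"method": "jog_arm", "body": {"increments": [{"dp": [0.0014, 0, -0.006], "roll": 0}, {"dp": [0.0014, 0, -0.013], "roll": 0}, {"dp": [0.0014, 0, -0.02], "roll": 0}, {"dp": [0.0014, 0, -0.02], "roll": 0}]}}

```text
clock: 3.65
tool_pos: [500.7, -316.6, 89.2]
ee_rot: [0.674, 0.738, -0.0, -0.001]
wrist_force: [-0.0, -0.6, -0.6]
opening: 84.8
```

```bash
cat > st.py <<'E'
from h import *
s=sense()
for k in ['clock','tool_pos','joints','joint_efforts','wrist_force','opening']: print(k,np.round(s[k],4 if k=='joints' else 2))
E
python3 st.py
```

```text
clock 3.65
tool_pos [ 500.73 -316.58   89.2 ]
joints [-0.7519  0.461   1.6095 -0.      1.0731 -0.8424]
joint_efforts [-1.000e-02 -5.170e+01 -2.486e+01 -0.000e+00 -9.000e-02  0.000e+00]
wrist_force [-0.01 -0.55 -0.65]
opening 84.81
```

Emit:
{"method": "jog_arm", "body": {"increments": [{"dp": [0, 0, -0.003], "roll": 0}, {"dp": [0, 0, -0.006], "roll": 0}, {"dp": [0, 0, -0.006], "roll": 0}]}}

```text
clock: 4.03
tool_pos: [501.1, -317.0, 84.1]
ee_rot: [0.674, 0.738, 0.0, -0.0]
wrist_force: [-0.1, -0.3, -0.0]
opening: 85.1
```

```bash
python3 st.py
```

```text
clock 4.03
tool_pos [ 501.15 -316.96   84.08]
joints [-0.7519  0.4668  1.6145  0.      1.0606 -0.8424]
joint_efforts [-2.000e-02 -5.192e+01 -2.473e+01 -0.000e+00 -4.000e-02 -0.000e+00]
wrist_force [-0.06 -0.32 -0.03]
opening 85.06
```

Emit:
{"method": "jog_arm", "body": {"increments": [{"dp": [0, 0, -0.002], "roll": 0}, {"dp": [0, 0, -0.004], "roll": 0}, {"dp": [0, 0, -0.006], "roll": 0}, {"dp": [0, 0, -0.006], "roll": 0}]}}

```text
clock: 4.53
tool_pos: [501.1, -317.0, 78.1]
ee_rot: [0.674, 0.738, -0.0, -0.0]
wrist_force: [-0.1, 0.6, 0.4]
opening: 85.1
```

```bash
python3 st.py
python3 - <<'E'
from lamp import *
lamp,rob=get()
T=cKDTree(lamp)
for dz in (0,5,10,15,20):
    dd,i=T.query(rob+[0,0,-dz]); j=dd.argmin(); print('down',dz,dd[j].round(1),rob[j].round(),lamp[i[j]].round())
E
```

```text
clock 4.53
tool_pos [ 501.14 -316.96   78.11]
joints [-0.7519  0.4738  1.6202 -0.      1.0481 -0.8424]
joint_efforts [-1.000e-02 -5.211e+01 -2.449e+01 -0.000e+00 -3.000e-02 -0.000e+00]
wrist_force [-0.06  0.61  0.38]
opening 85.15
scene 13355 9196 3945
top 43656 14818 11990
down 0 20.2 [ 562. -317.  436.] [ 575. -309.  423.]
down 5 16.6 [ 562. -317.  436.] [ 571. -309.  420.]
down 10 13.6 [ 562. -317.  436.] [ 571. -309.  420.]
down 15 11.1 [ 561. -316.  436.] [ 568. -309.  416.]
down 20 9.7 [ 561. -316.  436.] [ 568. -309.  416.]
```

Emit:
{"method": "jog_arm", "body": {"increments": [{"dp": [0, 0, -0.002], "roll": 0}, {"dp": [0, 0, -0.004], "roll": 0}, {"dp": [0, 0, -0.004], "roll": 0}]}}

```text
clock: 5.0
tool_pos: [501.1, -317.0, 74.1]
ee_rot: [0.674, 0.738, -0.0, -0.0]
wrist_force: [-0.1, 1.3, 0.4]
opening: 85.3
```

```bash
python3 st.py
```

```text
clock 5.0
tool_pos [ 501.09 -316.95   74.07]
joints [-0.752   0.4785  1.624  -0.      1.0396 -0.8424]
joint_efforts [-1.000e-02 -5.222e+01 -2.434e+01 -0.000e+00 -3.000e-02 -0.000e+00]
wrist_force [-0.07  1.31  0.36]
opening 85.26
```

Emit:
{"method": "jog_arm", "body": {"increments": [{"dp": [0, 0, -0.002], "roll": 0}, {"dp": [0, 0, -0.004], "roll": 0}, {"dp": [0, 0, -0.004], "roll": 0}]}}

```text
clock: 5.38
tool_pos: [501.1, -317.0, 70.1]
ee_rot: [0.674, 0.738, -0.0, -0.0]
wrist_force: [0.0, 0.0, 0.4]
opening: 84.8
```

```bash
python3 st.py
```

```text
clock 5.38
tool_pos [ 501.11 -316.96   70.05]
joints [-0.7519  0.4833  1.6276 -0.      1.0312 -0.8424]
joint_efforts [-1.000e-02 -5.230e+01 -2.417e+01 -0.000e+00 -3.000e-02  0.000e+00]
wrist_force [0.04 0.01 0.41]
opening 84.77
```

Emit:
{"method": "jog_arm", "body": {"increments": [{"dp": [0, 0, -0.002], "roll": 0}, {"dp": [0, 0, -0.004], "roll": 0}, {"dp": [0, 0, -0.004], "roll": 0}]}}

```text
clock: 5.75
tool_pos: [501.1, -317.0, 66.0]
ee_rot: [0.674, 0.738, -0.0, -0.0]
wrist_force: [-0.3, -0.2, -1.3]
opening: 85.1
```

```bash
python3 st.py
```

```text
clock 5.75
tool_pos [ 501.11 -316.95   66.04]
joints [-0.7519  0.4882  1.6311 -0.      1.0228 -0.8424]
joint_efforts [-1.000e-02 -5.240e+01 -2.401e+01 -0.000e+00 -3.000e-02 -0.000e+00]
wrist_force [-0.3  -0.18 -1.26]
opening 85.14
```

Emit:
{"method": "jog_arm", "body": {"increments": [{"dp": [0, 0, -0.0015], "roll": 0}, {"dp": [0, 0, -0.003], "roll": 0}, {"dp": [0, 0, -0.003], "roll": 0}]}}

```text
clock: 6.12
tool_pos: [501.2, -317.0, 63.1]
ee_rot: [0.674, 0.738, 0.0, -0.0]
wrist_force: [-1.1, -0.2, -0.3]
opening: 85.1
```

```bash
python3 st.py
python3 - <<'E'
from h import *
im,d=read_camera('wrist');cv2.imwrite('pics/w3.png',im)
E
```

```text
clock 6.12
tool_pos [ 501.18 -317.     63.15]
joints [-0.7519  0.4917  1.6337  0.      1.0165 -0.8424]
joint_efforts [-1.000e-02 -5.248e+01 -2.389e+01 -0.000e+00 -2.000e-02 -0.000e+00]
wrist_force [-1.08 -0.2  -0.34]
opening 85.12
```

View pics/w3.png

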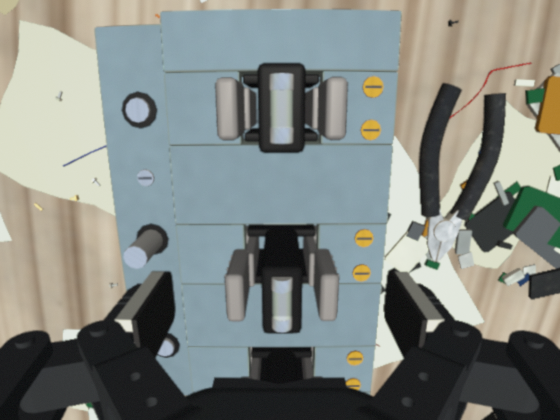

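The wrist view shows the fingers centred on the middle carrier: finger midpoint col 280, tab midpoint col 282. There is no contact and the efforts are steady. The pads cover about 22 mm of the tabs, so I'll close.

Emit:
{"method": "jog_arm", "body": {"increments": [{"dp": [0, 0, 0], "roll": 0}, {"dp": [0, 0, 0], "roll": 0}, {"dp": [0, 0, 0], "roll": 0}, {"dp": [0, 0, 0], "roll": 0}, {"dp": [0, 0, 0], "roll": 0}], "claw": 0.025, "squeeze": 35}}

```text
clock: 6.8
tool_pos: [502.1, -317.5, 64.5]
ee_rot: [0.674, 0.738, 0.0, 0.001]
wrist_force: [0.4, 0.5, 6.0]
opening: 25.7
```

```bash
python3 st.py
```

```text
clock 6.8
tool_pos [ 502.14 -317.54   64.53]
joints [-7.5170e-01  4.9020e-01  1.6321e+00  4.0000e-04  1.0168e+00 -8.4240e-01]
joint_efforts [-5.300e-01 -4.920e+01 -2.223e+01 -2.600e-01 -1.100e-01 -1.000e-02]
wrist_force [0.42 0.52 5.96]
opening 25.72
```

```bash
python3 - <<'E'
from h import *
im,d=read_camera('wrist');im2,d2=read_camera('scene')
cv2.imwrite('pics/w4.png',np.hstack([im[120:420,140:440],cv2.resize(im2[180:280,230:370],None,fx=3,fy=3)]))
E
python3 st.py
```

```text
clock 6.9
tool_pos [ 502.14 -317.56   64.51]
joints [-7.5170e-01  4.9020e-01  1.6321e+00  4.0000e-04  1.0167e+00 -8.4240e-01]
joint_efforts [-5.300e-01 -4.922e+01 -2.223e+01 -2.600e-01 -1.100e-01 -1.000e-02]
wrist_force [-0.05  0.88  5.41]
opening 25.54
```

View pics/w4.png

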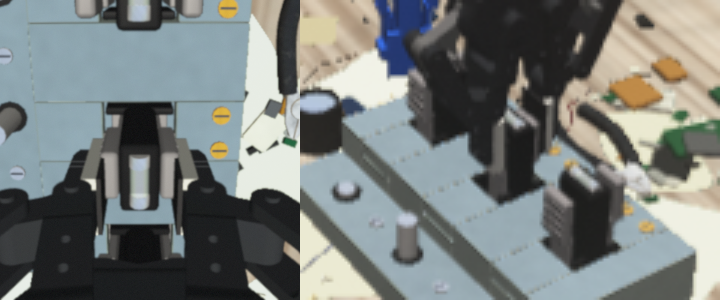

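The pads are pressed on both tabs of the middle carrier at crop (100,170) and (185,170), and the tabs lie against the body. Now a small test lift, with the claw target lowered to keep the squeeze on.

Emit:
{"method": "jog_arm", "body": {"increments": [{"dp": [0, 0, 0], "roll": 0}, {"dp": [0, 0, 0.002], "roll": 0}, {"dp": [0, 0, 0.004], "roll": 0}, {"dp": [0, 0, 0.006], "roll": 0}, {"dp": [0, 0, 0.006], "roll": 0}], "claw": 0.015, "squeeze": 35}}

```text
clock: 7.52
tool_pos: [501.2, -317.1, 69.3]
ee_rot: [0.674, 0.738, -0.0, -0.0]
wrist_force: [0.3, 0.7, -0.8]
opening: 23.7
```

```bash
python3 st.py
python3 - <<'E'
from h import *
im,d=read_camera('scene')
cv2.imwrite('pics/s5.png',np.hstack([cv2.resize(im[180:280,230:370],None,fx=4,fy=4)]))
p=camera_params('wrist');im,d=read_camera('wrist');cv2.imwrite('pics/w5.png',im)
P=cloud(d,p);x,y,z=P[...,0],P[...,1],P[...,2]
for yy in (-247,-315):
    m=(d>0)&(abs(y-yy)<14)&(abs(x-(501-(yy+315)*.094))<4)&(z>70); print(yy,m.sum(),np.percentile(z[m],[5,50,95]).round(1) if m.any() else '')
E
```

```text
clock 7.52
tool_pos [ 501.22 -317.05   69.29]
joints [-0.7519  0.4842  1.6282 -0.      1.0292 -0.8424]
joint_efforts [ 2.000e-02 -5.305e+01 -2.450e+01  0.000e+00  4.000e-02 -0.000e+00]
wrist_force [ 0.3   0.69 -0.77]
opening 23.69
-247 2101 [89.4 91.9 94. ]
-315 2913 [ 93.6  98.2 155.6]
```

The carrier top rose about 6 mm against its neighbour and Fz reads about -0.8 N, close to the carrier's own weight, so it is unlatched and coming up. I'll continue straight up.

Emit:
{"method": "jog_arm", "body": {"increments": [{"dp": [0, 0, 0.007], "roll": 0}, {"dp": [0, 0, 0.015], "roll": 0}, {"dp": [0, 0, 0.023], "roll": 0}, {"dp": [0, 0, 0.031], "roll": 0}, {"dp": [0, 0, 0.038], "roll": 0}]}}

```text
clock: 8.25
tool_pos: [501.3, -317.2, 108.1]
ee_rot: [0.674, 0.738, -0.0, 0.0]
wrist_force: [0.2, -0.6, -0.6]
opening: 23.5
```

Emit:
{"method": "jog_arm", "body": {"increments": [{"dp": [0, 0, 0.008], "roll": 0}, {"dp": [0, 0, 0.017], "roll": 0}, {"dp": [0, 0, 0.026], "roll": 0}, {"dp": [0, 0, 0.033], "roll": 0}, {"dp": [0, 0, 0.036], "roll": 0}]}}

```text
clock: 8.88
tool_pos: [501.4, -317.2, 144.0]
ee_rot: [0.674, 0.738, 0.0, 0.0]
wrist_force: [-0.4, -0.2, -0.7]
opening: 23.7
```

Emit:
{"method": "jog_arm", "body": {"increments": [{"dp": [0, 0, 0], "roll": 0}, {"dp": [0, 0, 0], "roll": 0}, {"dp": [0, 0, 0], "roll": 0}, {"dp": [0, 0, 0], "roll": 0}]}}

```text
clock: 9.38
tool_pos: [501.2, -317.0, 143.1]
ee_rot: [0.674, 0.738, 0.0, -0.0]
wrist_force: [-0.0, 1.2, -1.5]
opening: 23.2
```

```bash
python3 st.py
python3 - <<'E'
from h import *
im,d=read_camera('scene');P=cloud(d,camera_params('scene'))
cv2.imwrite('pics/s6.png',cv2.resize(im[120:310,200:390],None,fx=3,fy=3))
for r in pinpoint('carrier_2_grip','scene'): print(np.round(r['xyz']),round(r['confidence'],2))
for n in ['loupe_mid','bit_box_mid','cutters_mid']: print(n,[np.round(r['xyz']) for r in pinpoint(n,'scene')[:1]])
im,d=read_camera('wrist');cv2.imwrite('pics/w6.png',im)
E
```

```text
clock 9.38
tool_pos [ 501.16 -317.    143.07]
joints [-0.7519  0.4049  1.5505 -0.      1.1866 -0.8424]
joint_efforts [ 0.00e+00 -5.14e+01 -2.73e+01  0.00e+00  1.00e-02  0.00e+00]
wrist_force [-0.04  1.24 -1.54]
opening 23.19
[ 497. -317.  149.] 0.63
loupe_mid [array([ 445., -161.,   17.])]
bit_box_mid [array([ 486., -495.,    8.])]
cutters_mid [array([ 596., -276.,    5.])]
```

View pics/s6.png

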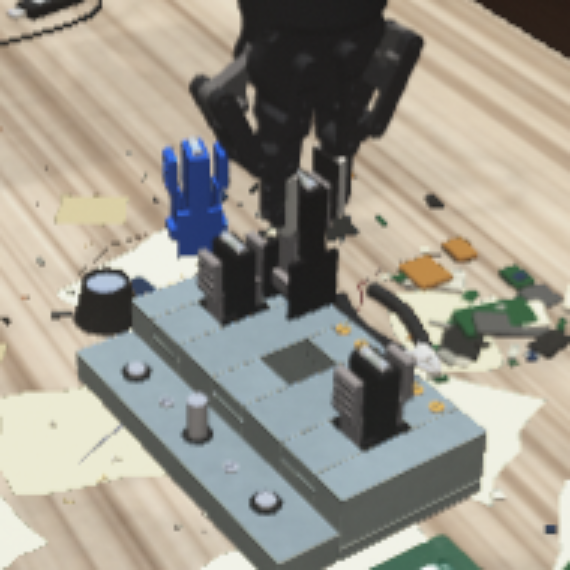

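The picture shows the middle bay empty at (297,360) and the carrier upright in the fingers at (310,245). The other two carriers are seated at (235,280) and (370,395). Next: foot height, tilt, slip and tab state.

Emit:
{"method": "jog_arm", "body": {"increments": [{"dp": [0, 0, 0], "roll": 0}, {"dp": [0, 0, 0], "roll": 0}, {"dp": [0, 0, 0], "roll": 0}, {"dp": [0, 0, 0], "roll": 0}, {"dp": [0, 0, 0], "roll": 0}]}}

```text
clock: 10.3
tool_pos: [501.3, -317.1, 143.3]
ee_rot: [0.674, 0.738, -0.0, 0.0]
wrist_force: [-0.5, -0.0, -0.9]
opening: 23.8
```

```bash
python3 st.py
python3 - <<'E'
from h import *
im,d=read_camera('scene');P=cloud(d,camera_params('scene'));im0=cv2.imread('pics/s6.png')
x,y,z=P[...,0],P[...,1],P[...,2]
m=(d>0)&(abs(x-501)<26)&(abs(y+316)<18)&(z>60)
for lo in range(60,180,6):
    k=m&(z>lo)&(z<=lo+6)
    if k.sum()>3: print(lo,k.sum(),'x',np.percentile(x[k],[2,98]).round(),'y',np.percentile(y[k],[2,98]).round())
w,dw=read_camera('wrist')
cv2.imwrite('pics/fin.png',np.hstack([cv2.resize(im[160:235,265:345],(400,375),interpolation=cv2.INTER_CUBIC),cv2.resize(w[170:420,150:416],(400,375))]))
E
```

```text
clock 10.3
tool_pos [ 501.27 -317.08  143.33]
joints [-0.7519  0.4046  1.5503 -0.      1.1866 -0.8424]
joint_efforts [ -0.   -51.4  -27.32   0.     0.    -0.  ]
wrist_force [-0.48 -0.03 -0.91]
opening 23.85
84 31 x [486. 516.] y [-331. -304.]
90 58 x [485. 517.] y [-331. -304.]
96 60 x [486. 518.] y [-331. -305.]
102 73 x [485. 517.] y [-331. -305.]
108 87 x [485. 518.] y [-331. -305.]
114 78 x [486. 518.] y [-331. -304.]
120 87 x [485. 518.] y [-332. -302.]
126 48 x [491. 510.] y [-330. -310.]
132 37 x [488. 512.] y [-331. -321.]
138 47 x [484. 515.] y [-330. -313.]
144 63 x [479. 521.] y [-331. -317.]
150 100 x [476. 526.] y [-331. -315.]
156 90 x [476. 525.] y [-332. -313.]
162 142 x [476. 525.] y [-331. -308.]
168 98 x [477. 525.] y [-331. -307.]
174 85 x [476. 522.] y [-331. -307.]
```

View pics/fin.png

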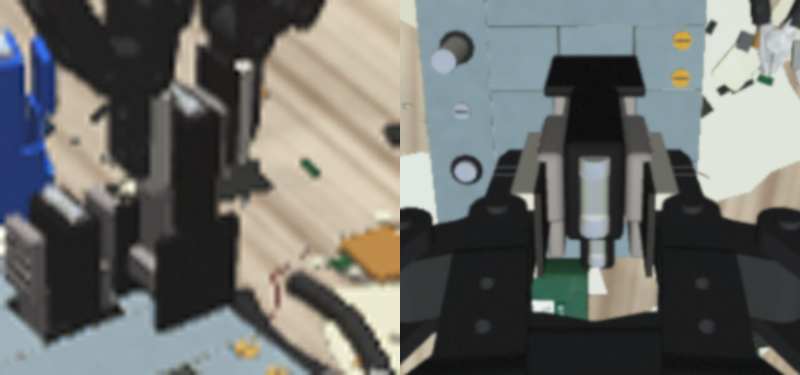

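The final view shows both tabs pressed symmetrically against the body between the pads, at (545,175) and (640,175). The carrier's sides hold the same x and y extent over its height, so it is upright. The foot is at z ≈ 86, about 41 mm above the deck, and nothing slipped over 1 s.

```bash
python3 -c "
from workcell import *
print(finish_job())"
```

```text
the job is handed in; nothing more can be done
None
```

The blown fuse was in the middle bay, where the tall pin stood. I squeezed that carrier's tabs, drew it straight up and handed the job in at about 10 s of robot time, still holding it.

**Last checks:**
- **Carrier:** the foot was at z ≈ 86 mm, about 41 mm above the top of the block (30 mm needed). The carrier was upright, with no slip over about a second of holding, and wrist force was near its own weight.
- **Surroundings:** the other two carriers looked seated. The loupe, bit box and cutters were still within about 3 mm of their starting positions, and the blue look-alike was left alone.

**What disagreed:**
- **Finger opening:** it read about 24 mm instead of the expected 30 mm with the tabs fully in. The pictures showed both tabs pressed in, and the carrier lifted freely. I did not explain the difference.
- **Lamp clearance:** my rough 3D estimate had the wrist housing within millimetres of the lamp shade, possibly touching. I therefore gripped about 9 mm higher on the tabs and went down in small steps; joint efforts showed no contact.

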